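Find the rocking junction-box cover and press it home

ROBOT

A 7-joint arm with a two-finger parallel gripper is mounted at the origin on a cart in front of the work surface, level with it; the furniture and walls round the work are solid. World frame = base frame: x ahead of the robot, y to its left, z up, the work surface at z = 0. Lengths are in m, angles in rad, forces in N, time in s.
With the tool pointing down it reaches from about 0.4 to 0.9 m from the base axis. Payload 5.5 kg.
Tool frame: the origin (TCP) lies midway between the tips of the shut fingers; the grasp point (between the pads) lies 19 mm behind it; z points along the fingers, y is the line along which they close (so a half turn about z gives the same grasp; the last joint's range is limited). The gripper opens to 92 mm and grips with 3 to 60 N. Pads are 19 mm wide; open, the fingers measure 130 mm over their backs; the gripper's body (75 mm by 190 mm) begins 47 mm behind the grasp point.
Start: joints at [-1.026, 0.501, -0.427, 1.55, 0.221, 1.138, -0.21], TCP at [0.181, 0.624, 0.227] pointing down, gripper open.
Joint ranges: [-2.88, 2.88], [-0.31, 2.03], [-1.54, 1.56], [0.2, 2.42], [-1.41, 4.55], [0.19, 2.02], [-2.57, 2.57]. Speed limits (rad/s): [2.57, 2.57, 3.14, 3.14, 3.14, 3.14, 3.14].

INTERFACE

Orientations are given as a unit quaternion [x, y, z, w].
In Python, from station import read_state, optics, close_job gives the robot as it stands. The module is installed in compiled form; this text tells all that it offers.
- The arm moves only by the shell command python3 -m handwheel 'ROWS' [OPENING]. ROWS is text: rows parted by semicolons, each of 4 numbers parted by spaces: the shift along the tool's x, y, z in m, then the turn about the tool's z in rad. A call has 1 to 10 rows; each row is the pose to reach, as a shift and turn from the pose commanded when the call began, along the tool's axes at that moment; what a row does not reach only later rows make up. A row lasts 1/12 s, in which the tool goes at most 41.7 mm and 7.16 degrees, less where a joint would pass 70% of its speed; a pose out of reach is approached as far as the arm can. A call with a gripper value outside its range is refused whole. OPENING is the gripper's target within -1 to 1 (fully open at 1, half-way at 0, shut at -1), set as the call begins (- or left out, the last holds). The fingers move at their own pace and stop on an object; the grip force is fixed at half the most. Time passes only in rows, so rows that repeat a pose let the fingers close. It gives the time, the measured TCP pose, the force, the opening and the grip force at its end, in the units of the state.
- read_state(): the state, without advancing time (a new reading comes with each control period).
- optics.camera(name): name is "scene" or "top"; returns the picture (400x640x3 uint8, red, green, blue); there is no depth.
- optics.camera_info(name): a dict with "mtx" (3x3 intrinsics, pixels), "k1" (the pictures are not rectified: a ray, as slopes to the right and down, at radius r is drawn at 1 + k1 r^2 times it, then the intrinsics apply), "position" and "rotation" of the camera in the world. Camera axes: x right, y down, z forward; pixel columns grow to the right and rows downward; lengths in m; the calibration is good to about 2 mm. A picture is of the moment at which its call begins. camera_info takes no time and is no camera call.
- close_job(): hands the job in; it is judged then, once.
The state is a dict: "clock": time; "qpos": joint angles; "qvel": joint speeds; "joint_efforts": joint torques, N m; "eef_pos": TCP position; "tcp_rot": TCP orientation; "contact_force": force on the tool from outside, world axes, zero at the start; "ft_torque": the same for the moment, N m; "gripper_width": finger opening in m; "gripper_force": force on a finger pad.
Only numpy, scipy, OpenCV 4.12 (cv2) and the standard library are available. Lean on these libraries where they do the work, as an engineer would, in place of code of your own. Each camera call takes 0.05 s, during which the arm holds its last target. There are 200 camera calls.

TASK

One of the four grey box covers on the plywood board is not seated: press them near their ends with a fingertip to find the one that rocks, then press that cover down at its middle until it is fully home and lies flat, and finish while still holding it pressed down with the fingertip. Only touch and press: do not lift or carry a cover, and leave the plugs, tape, screwdriver and cup where they are.

Things in the scene. Friction and masses are not known exactly. Their poses are not given: they have to be found in the camera images.
- cover_a: one of four identical grey push-on covers, each 100 mm (its own x) by 70 mm (y), on junction boxes in a row about 115 mm apart on a plywood board. Origin: centre of the flat top face, inside a dark ring 22 mm across; z up. A skirt reaches 17 mm below the top face. Tops lie 49 to 58 mm above the bench, seated or not, as the boxes are let into the board to different depths: height tells nothing
- cover_b: same grey cover on the same kind of box as cover_a (origin and axes too). Three of the four covers are seated: they rest on the box all round and give nowhere. One, any of the four, sits level but 6 mm too high on a round snap stud 20 mm across under its centre. All have up to 2.5 mm of play sideways
- cover_c: same grey cover on the same kind of box as cover_a (origin and axes too). The unseated one, pressed near a short end (35 to 40 mm from the centre, 1 N is enough), sinks there 3 to 5 mm (20 mm from the centre only 1 to 2 mm), tilts about 0.17 rad and lifts its other end; let go, it falls back level. Presses there of up to 25 N do not drive its stud
- cover_d: same grey cover on the same kind of box as cover_a (origin and axes too). The unseated one, pressed inside its ring with more than about 13 N (15 to 20 N is ample), goes down slowly with its stud by 6 mm, then rests firmly on its box and stays down
- plug_white: white stick adapter, 16x48x9 mm, lying loose on the board between two boxes; origin under its centre
- plug_black: black stick adapter, 15x39x9 mm, lying loose on the board between two boxes; origin under its centre
- plug_silver: small metal stick adapter, 12x35x8 mm, lying loose on the board between two boxes; origin under its centre
- tape: roll of black tape, 58 mm across, 19 mm high, lying on the bench beyond the right-hand end of the board; origin under its centre
- driver: mini screwdriver with yellow handle, 118 mm long, 12 mm thick, lying on the bench along the far side of the board; origin under its middle
- cup: open tin cup, 64 mm across, 37 mm high, on the bench beyond the board; origin under its centre
Things that resemble listed ones, but are neither listed nor needed, are in the scene too. Leave any purple or turquoise look-alike of the cover_c alone. What is shaped like the cover_a but blue or purple is not meant.

How it is judged:
On the way, in this order (a step that is already met when the one before it is completed fails the run):
1. a press near its end makes the unseated cover rock (tilt more than 0.06 rad) (angle between any of cover_a, cover_b, cover_c, cover_d's own z axis and vertical above 0.06 rad), for 0.1 s.
2. that cover is pressed home: about 6 mm lower than at the start, and flat (((distance of cover_a from where it was at the start of the episode above 0.0048 m and angle between cover_a's own z axis and vertical below 0.03 rad) or (distance of cover_b from where it was at the start of the episode above 0.0048 m and angle between cover_b's own z axis and vertical below 0.03 rad) or (distance of cover_c from where it was at the start of the episode above 0.0048 m and angle between cover_c's own z axis and vertical below 0.03 rad) or (distance of cover_d from where it was at the start of the episode above 0.0048 m and angle between cover_d's own z axis and vertical below 0.03 rad))), for 0.2 s.
At the end, for the whole second after the job is handed in: The cover that rocked has gone down on its box (more than 4.8 mm from where it was at the start; fully home is 6 mm) and the fingers still press it with more than 1 N; all four covers lie flat (within 0.03 rad) on their boxes, within 9.5 mm of where they were (((distance of cover_a from where it was at the start of the episode above 0.0048 m and contact force between the fingers and cover_a above 1 N) or (distance of cover_b from where it was at the start of the episode above 0.0048 m and contact force between the fingers and cover_b above 1 N) or (distance of cover_c from where it was at the start of the episode above 0.0048 m and contact force between the fingers and cover_c above 1 N) or (distance of cover_d from where it was at the start of the episode above 0.0048 m and contact force between the fingers and cover_d above 1 N)) and angle between each of cover_a, cover_b, cover_c, cover_d's own z axis and vertical below 0.03 rad and distance of each of cover_a, cover_b, cover_c, cover_d from where it was at the start of the episode below 0.0095 m); the arm keeps its last pose, push and grip.
It fails at once if a cover is lifted (its top more than 75 mm above the bench) (height (world z) of any of cover_a, cover_b, cover_c, cover_d above 0.075 m).
It fails at once if a plug, the tape, the screwdriver or the cup is moved by more than 20 mm (distance of any of plug_white, plug_black, plug_silver, tape, driver, cup from where it was at the start of the episode above 0.02 m).
It also fails if it takes over 61 s, if anything falls off the work surface, if the arm or the gripper's body presses on something with over 40 N, if the wrist force passes 120 N, or if a joint passes its speed limit or range.

## Working session

There is one attempt and no reset: what is moved stays moved. The work goes in short steps, Python scripts to look and compute and a shell command to move; the robot and the scene stay as the last step left them, time stands still between calls to the robot, and variables do not carry over. Pictures are saved under pics/ and viewed, at most 10 in all, crops included, and the job is handed in when it is done.

```bash
mkdir -p pics; python3 - <<'E'
from station import read_state, optics
import cv2
for n in("top","scene"):
    im=optics.camera(n); cv2.imwrite(f"pics/{n}0.png",im[:,:,::-1])
    i=optics.camera_info(n); print(i)
s=read_state();print({k:s[k] for k in("clock","eef_pos","tcp_rot","contact_force","gripper_width")})
E
```

```text
{'mtx': array([[409.42035897,   0.        , 317.11894414],
       [  0.        , 409.42035897, 205.08288553],
       [  0.        ,   0.        ,   1.        ]]), 'k1': -0.0066773654215247944, 'position': array([0.29832613, 0.08593669, 1.17363529]), 'rotation': array([ 0.70670505, -0.70008587,  0.07336483, -0.07117132])}
{'mtx': array([[492.12490747,   0.        , 312.99951452],
       [  0.        , 492.12490747, 200.06578935],
       [  0.        ,   0.        ,   1.        ]]), 'k1': -0.05845795169297888, 'position': array([-0.50620532, -0.44116532,  0.80883853]), 'rotation': array([ 0.73892968, -0.47459292,  0.25023305, -0.40758791])}
{'clock': 0.1, 'eef_pos': array([0.18062237, 0.6237261 , 0.2257639 ]), 'tcp_rot': array([ 1.40421435e-01,  9.90091419e-01, -8.81688668e-04, -1.56243092e-04]), 'contact_force': array([ 0.20349487,  1.13718574, -0.73195025]), 'gripper_width': 0.09185133414806507}
```

View pics/top0.png

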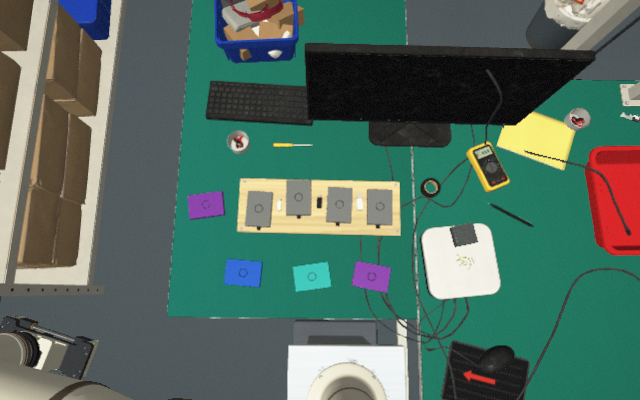

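View pics/scene0.png

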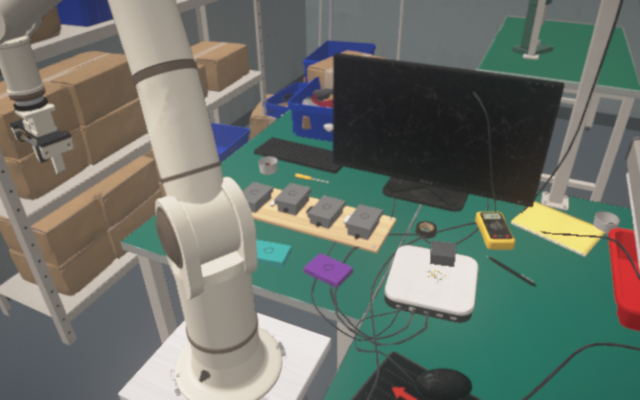

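Candidates: the four grey covers at about (259,209), (298,197), (339,205) and (380,207). The look-alikes to leave alone are purple (206,205), blue (243,272), turquoise (312,276) and purple (372,276). One close crop of the row to check this.

```bash
cat > h.py <<'E'
import numpy as np, cv2
from scipy.spatial.transform import Rotation as R
from station import read_state, optics
def rot(i):
    r=np.array(i['rotation']); return R.from_quat(r).as_matrix() if r.size==4 else r
def px2w(n,u,v,z):
    i=optics.camera_info(n); K=i['mtx']
    d=np.array([(u-K[0,2])/K[0,0],(v-K[1,2])/K[1,1]]); s=d.copy()
    for _ in range(10): s=d/(1+i['k1']*(s@s))
    w=rot(i)@np.array([*s,1]); p=np.array(i['position'])
    return p+w*(z-p[2])/w[2]
def totool(p):  # shift of TCP to world p in tool axes
    s=read_state(); return R.from_quat(s['tcp_rot']).inv().apply(np.array(p)-s['eef_pos'])
E
python3 - <<'E'
from h import *
im=cv2.imread("pics/top0.png")
c=cv2.resize(im[170:245,230:410],None,fx=4.4,fy=4.4,interpolation=cv2.INTER_CUBIC); cv2.imwrite("pics/crop1.png",c)
for u,v in[(259,209),(298,197.5),(339,205),(380,207)]: 
    p=px2w("top",u,v,.053);print(p, totool(p))
print(R.from_quat(read_state()['tcp_rot']).as_matrix().round(3))
E
```

```text
[0.51831646 0.24547181 0.053     ] [-0.42956486 -0.26912836  0.17321932]
[0.55226862 0.13733782 0.053     ] [-0.49224584 -0.36355704  0.17338446]
[0.53190525 0.02231778 0.053     ] [-0.50466805 -0.47970316  0.17359156]
[ 0.52732275 -0.09229721  0.053     ] [-0.53213616 -0.59107219  0.17378919]
[[-0.961  0.278 -0.001]
 [ 0.278  0.961 -0.002]
 [ 0.    -0.002 -1.   ]]
```

View pics/crop1.png

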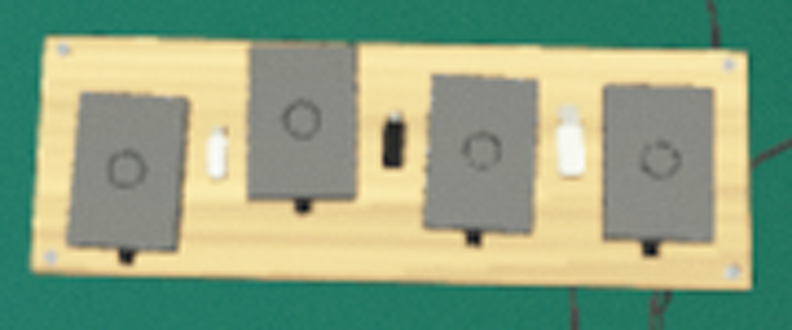

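The crop shows ring centres at crop (127,169), (301,119), (482,150) and (661,160). All four covers are grey with the long axis vertical in the image, and the plugs lie between them. Next I work out the near-end press points, shut the gripper, and turn the tool to square it with the world axes while moving.

```bash
python3 - <<'E'
from h import *
for (a,b),dx in zip([(127,169),(301,119),(482,150),(661,160)],[-5,0,-2,0]):
    for q in((a,b),(a+dx,b+57)): print(px2w("top",230+q[0]/4.4,170+q[1]/4.4,.053).round(4),end=' ')
    print()
E
python3 -m handwheel '-0.02 -0.03 0 -0.1;-0.05 -0.05 0 -0.2;-0.08 -0.07 0 -0.281;-0.11 -0.09 0.01 -0.281;-0.14 -0.11 0.02 -0.281;-0.17 -0.13 0.03 -0.281;-0.2 -0.15 0.04 -0.281;-0.23 -0.17 0.05 -0.281;-0.26 -0.19 0.06 -0.281;-0.26 -0.19 0.06 -0.281' -1
```

```text
[0.52   0.2459 0.053 ] [0.4834 0.2477 0.053 ] 
[0.5536 0.1362 0.053 ] [0.5166 0.1355 0.053 ] 
[0.5345 0.0208 0.053 ] [0.4977 0.0221 0.053 ] 
[ 0.5291 -0.093   0.053 ] [ 0.4924 -0.0922  0.053 ] 
clock: 0.93
eef_pos: [0.3826, 0.3607, 0.1641]
tcp_rot: [0.006, 1.0, -0.004, -0.0]
contact_force: [0.4, 0.1, -0.2]
gripper_width: 0.0299
gripper_force: 0.0
```

```bash
python3 -m handwheel '-0.025 -0.025 0.01 0;-0.05 -0.05 0.03 0;-0.07 -0.075 0.05 0;-0.09 -0.1 0.07 0;-0.1 -0.113 0.084 0;-0.1 -0.113 0.084 0;-0.1 -0.113 0.084 0;-0.1 -0.113 0.084 0' -1
python3 - <<'E'
from h import *
cv2.imwrite("pics/close.png",cv2.resize(optics.camera("top")[150:260,200:420,::-1],None,fx=3.6,fy=3.6,interpolation=cv2.INTER_CUBIC))
E
```

```text
clock: 1.6
eef_pos: [0.4769, 0.2579, 0.083]
tcp_rot: [-0.0, 1.0, 0.001, -0.0]
contact_force: [-0.4, 0.7, 1.0]
gripper_width: 0.0004
gripper_force: 0.0
```

View pics/close.png

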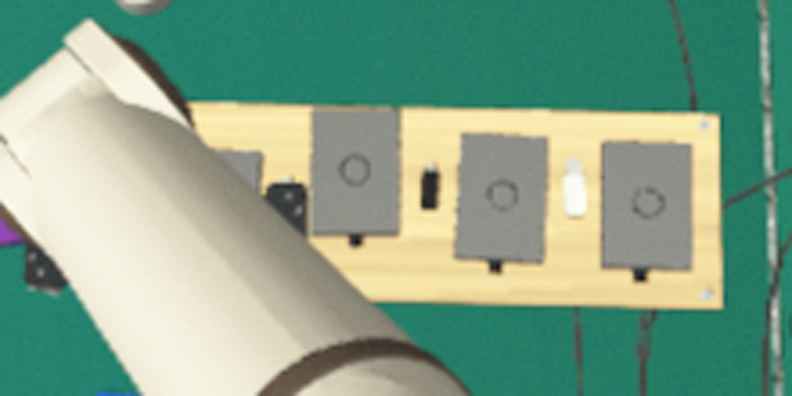

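The arm hides the first cover from the top camera, but the other three still match the earlier crop (rings at crop (355,170), (502,194) and (648,202)). I'll correct the offset and go down on cover 1's near end.

```bash
python3 -m handwheel '0 0 0 0;0 0 0 0';python3 -m handwheel '-0.006 -0.008 0.007 0;-0.006 -0.01 0.014 0;-0.006 -0.01 0.02 0;-0.006 -0.01 0.02 0;-0.006 -0.01 0.02 0'
```

```text
clock: 1.82
eef_pos: [0.4772, 0.2582, 0.0836]
tcp_rot: [-0.001, 1.0, 0.001, 0.001]
contact_force: [0.0, -0.2, -0.1]
gripper_width: 0.0004
gripper_force: 0.0
clock: 2.23
eef_pos: [0.4828, 0.2462, 0.0618]
tcp_rot: [0.0, 1.0, -0.0, -0.001]
contact_force: [-0.1, -0.3, 0.6]
gripper_width: 0.0006
gripper_force: 0.0
```

Now 1 mm rows down, read in short calls.

```bash
H="grep -E eef|contact"; for i in 1; do python3 -m handwheel '0 0 0.001 0;0 0 0.002 0;0 0 0.003 0;0 0 0.003 0' | grep -E 'eef|contact'; python3 -m handwheel '0 0 0.001 0;0 0 0.002 0;0 0 0.002 0' | grep -E 'eef|contact'; done
```

```text
eef_pos: [0.4835, 0.2466, 0.0597]
contact_force: [-0.6, 0.6, -0.3]
eef_pos: [0.4834, 0.2464, 0.0576]
contact_force: [-0.8, 0.5, -0.1]
```

```bash
python3 -m handwheel '0 0 0.001 0;0 0 0.002 0;0 0 0.002 0' | grep -E 'eef|contact'; python3 -m handwheel '0 0 0.001 0;0 0 0.002 0;0 0 0.002 0' | grep -E 'eef|contact'
```

```text
eef_pos: [0.4834, 0.2464, 0.0555]
contact_force: [1.0, -0.1, 1.0]
eef_pos: [0.4834, 0.2464, 0.0535]
contact_force: [0.3, -0.4, -0.9]
```

```bash
python3 -m handwheel '0 0 0.001 0;0 0 0.002 0;0 0 0.002 0' | grep -E 'eef|contact'; python3 -m handwheel '0 0 0.001 0;0 0 0.001 0;0 0 0.001 0' | grep -E 'eef|contact'
```

```text
eef_pos: [0.4834, 0.2464, 0.0515]
contact_force: [0.4, 0.1, -0.5]
eef_pos: [0.4836, 0.2465, 0.0507]
contact_force: [-0.6, -0.1, -0.3]
```

```bash
python3 -m handwheel '0 0 0.001 0;0 0 0.001 0' | grep -E 'eef|contact'; python3 -m handwheel '0 0 0.001 0;0 0 0.001 0' | grep -E 'eef|contact'; python3 -m handwheel '0 0 0.001 0;0 0 0.001 0' | grep -E 'eef|contact'
python3 - <<'E'
from h import *
cv2.imwrite("pics/sc1.png",cv2.resize(optics.camera("scene")[160:260,220:420,::-1],None,fx=4,fy=4,interpolation=cv2.INTER_CUBIC))
E
```

```text
eef_pos: [0.4836, 0.2465, 0.0506]
contact_force: [-2.4, -1.2, 8.7]
eef_pos: [0.4836, 0.2466, 0.0506]
contact_force: [-5.6, -3.0, 17.7]
eef_pos: [0.4837, 0.2466, 0.0505]
contact_force: [-8.0, -4.7, 27.1]
```

View pics/sc1.png

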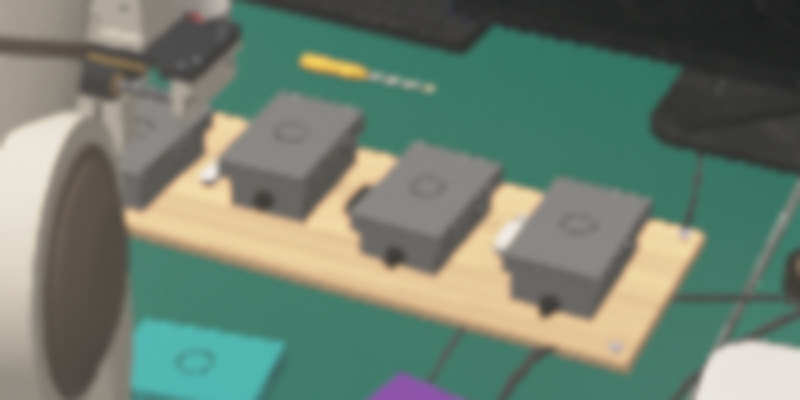

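Scene view: arm over cover 1 (crop (165,120)); the other three look level. The hard stop is at z=0.0505, but a 1 N rock would be lost in the force noise. I compare it with the height at the centre, using light force.

```bash
python3 -m handwheel '0 0 -0.007 0;0 0 -0.014 0;-0.018 0 -0.014 0;-0.036 0 -0.014 0;-0.036 0 -0.01 0;-0.036 0 -0.0085 0;-0.036 0 -0.0085 0' | grep -E 'eef|contact'; for r in 1; do python3 -m handwheel '0 0 0.001 0;0 0 0.001 0;0 0 0.002 0;0 0 0.002 0' | grep -E 'eef|contact'; python3 -m handwheel '0 0 0.001 0;0 0 0.001 0' | grep -E 'eef|contact'; done
```

```text
eef_pos: [0.5183, 0.2461, 0.0553]
contact_force: [-0.1, -0.2, 0.1]
eef_pos: [0.5191, 0.2466, 0.0541]
contact_force: [0.2, -0.3, -0.3]
eef_pos: [0.5194, 0.2464, 0.0531]
contact_force: [-0.4, -0.1, 0.0]
```

```bash
python3 -m handwheel '0 0 0.001 0;0 0 0.001 0' | grep -E 'eef|contact';python3 -m handwheel '0 0 0.001 0;0 0 0.001 0' | grep -E 'eef|contact'; python3 -m handwheel '0 0 0.001 0;0 0 0.001 0' | grep -E 'eef|contact'
```

```text
eef_pos: [0.5195, 0.2464, 0.0521]
contact_force: [0.2, 0.1, 0.3]
eef_pos: [0.5195, 0.2464, 0.0511]
contact_force: [-0.2, -0.3, 0.1]
eef_pos: [0.5196, 0.2465, 0.0507]
contact_force: [-1.4, -0.7, 5.5]
```

Cover 1 is seated: the same 0.0507 at end and middle. Next, cover 2's near end.

```bash
python3 -m handwheel '0 0 -0.012 0;0 0 -0.024 0;0 -0.03 -0.024 0;0 -0.06 -0.024 0;0.001 -0.09 -0.024 0;0.003 -0.111 -0.024 0;0.003 -0.111 -0.017 0;0.003 -0.111 -0.01 0;0.003 -0.111 -0.01 0' | grep -E 'eef|contact'; python3 -m handwheel '0 0 0.001 0;0 0 0.002 0;0 0 0.002 0' | grep -E 'eef|contact';python3 -m handwheel '0 0 0.001 0;0 0 0.001 0' | grep -E 'eef|contact'; python3 -m handwheel '0 0 0.001 0;0 0 0.001 0' | grep -E 'eef|contact';  python3 -m handwheel '0 0 0.001 0;0 0 0.001 0' | grep -E 'eef|contact'
```

```text
eef_pos: [0.5161, 0.1361, 0.0598]
contact_force: [-0.5, -0.1, -0.4]
eef_pos: [0.5164, 0.1369, 0.0582]
contact_force: [0.3, -0.2, -0.2]
eef_pos: [0.5164, 0.136, 0.0572]
contact_force: [-0.5, 0.5, -0.2]
eef_pos: [0.5166, 0.1358, 0.0563]
contact_force: [0.6, 0.2, 0.6]
eef_pos: [0.5166, 0.1357, 0.0562]
contact_force: [-3.7, -1.0, 10.6]
```

A hard stop at 0.0562 is too high for a tilted end (its top would be above 58 mm), so cover 2 is seated. Next, cover 3.

```bash
python3 -m handwheel '0 0 -0.012 0;0 0 -0.02 0;0 -0.03 -0.02 0;0.01 -0.06 -0.02 0;0.019 -0.09 -0.02 0;0.019 -0.114 -0.02 0;0.019 -0.114 -0.012 0;0.019 -0.114 -0.005 0;0.019 -0.114 -0.005 0' | grep -E 'eef|contact'; python3 -m handwheel '0 0 0.001 0;0 0 0.002 0;0 0 0.002 0' | grep -E 'eef|contact';python3 -m handwheel '0 0 0.001 0;0 0 0.001 0' | grep -E 'eef|contact'; python3 -m handwheel '0 0 0.001 0;0 0 0.001 0' | grep -E 'eef|contact';  python3 -m handwheel '0 0 0.001 0;0 0 0.001 0' | grep -E 'eef|contact'
```

```text
eef_pos: [0.4969, 0.0219, 0.0595]
contact_force: [-0.1, 0.8, -0.8]
eef_pos: [0.4975, 0.0227, 0.0582]
contact_force: [-0.0, 0.5, 0.5]
eef_pos: [0.4974, 0.022, 0.0572]
contact_force: [-0.6, 0.8, -0.2]
eef_pos: [0.4973, 0.0216, 0.0561]
contact_force: [-0.3, -0.6, -0.2]
eef_pos: [0.4973, 0.0215, 0.0551]
contact_force: [0.6, -0.3, 0.1]
```

```bash
python3 -m handwheel '0 0 0.001 0;0 0 0.001 0;0 0 0.001 0' | grep -E 'eef|contact';python3 -m handwheel '0 0 0.001 0;0 0 0.001 0;0 0 0.001 0' | grep -E 'eef|contact'; python3 -m handwheel '0 0 0.001 0;0 0 0.001 0;0 0 0.001 0' | grep -E 'eef|contact';  python3 -m handwheel '0 0 0.001 0;0 0 0.001 0;0 0 0.001 0' | grep -E 'eef|contact'
```

```text
eef_pos: [0.4973, 0.0215, 0.0541]
contact_force: [0.7, 0.8, 0.3]
eef_pos: [0.4973, 0.0215, 0.0531]
contact_force: [-0.1, 0.8, -0.6]
eef_pos: [0.4973, 0.0215, 0.0521]
contact_force: [-0.9, 0.6, 0.4]
eef_pos: [0.4973, 0.0215, 0.0511]
contact_force: [-0.1, 0.6, -0.2]
```

```bash
for k in 1; do python3 -m handwheel '0 0 0.001 0;0 0 0.001 0;0 0 0.001 0' | grep -E 'eef|contact';python3 -m handwheel '0 0 0.001 0;0 0 0.001 0;0 0 0.001 0' | grep -E 'eef|contact'; python3 -m handwheel '0 0 0.001 0;0 0 0.001 0;0 0 0.001 0' | grep -E 'eef|contact'; done
```

```text
eef_pos: [0.4974, 0.0215, 0.0508]
contact_force: [-1.8, -0.4, 7.0]
eef_pos: [0.4975, 0.0215, 0.0507]
contact_force: [-5.1, 0.7, 17.4]
eef_pos: [0.4975, 0.0215, 0.0507]
contact_force: [-9.2, -0.5, 27.5]
```

Hard at 0.0507, so I check cover 3's middle lightly.

```bash
python3 -m handwheel '0 0 -0.007 0;0 0 -0.014 0;-0.018 0 -0.014 0;-0.0365 0 -0.014 0;-0.0365 0 -0.01 0;-0.0365 0 -0.008 0;-0.0365 0 -0.008 0' | grep -E 'eef|contact'; python3 -m handwheel '0 0 0.001 0;0 0 0.001 0;0 0 0.001 0' | grep -E 'eef|contact'; python3 -m handwheel '0 0 0.001 0;0 0 0.001 0;0 0 0.001 0' | grep -E 'eef|contact'; python3 -m handwheel '0 0 0.001 0;0 0 0.001 0;0 0 0.001 0' | grep -E 'eef|contact'
```

```text
eef_pos: [0.5325, 0.0214, 0.0553]
contact_force: [-1.1, 0.4, 0.1]
eef_pos: [0.5332, 0.0215, 0.0551]
contact_force: [0.5, 0.3, -0.3]
eef_pos: [0.5338, 0.0214, 0.0542]
contact_force: [1.2, 0.4, -0.6]
eef_pos: [0.5338, 0.0214, 0.0532]
contact_force: [-0.5, -0.1, -0.5]
```

```bash
python3 -m handwheel '0 0 0.001 0;0 0 0.001 0;0 0 0.001 0' | grep -E 'eef|contact'; python3 -m handwheel '0 0 0.001 0;0 0 0.001 0;0 0 0.001 0' | grep -E 'eef|contact'
echo; python3 -m handwheel '0 0 -0.012 0;0 0 -0.024 0;0.01 -0.03 -0.024 0;0.02 -0.06 -0.024 0;0.03 -0.09 -0.024 0;0.0415 -0.1135 -0.024 0;0.0415 -0.1135 -0.016 0;0.0415 -0.1135 -0.009 0;0.0415 -0.1135 -0.009 0' | grep -E 'eef|contact'; python3 -m handwheel '0 0 0.001 0;0 0 0.002 0;0 0 0.002 0' | grep -E 'eef|contact';python3 -m handwheel '0 0 0.001 0;0 0 0.001 0' | grep -E 'eef|contact'; python3 -m handwheel '0 0 0.001 0;0 0 0.001 0' | grep -E 'eef|contact';  python3 -m handwheel '0 0 0.001 0;0 0 0.001 0' | grep -E 'eef|contact'
```

```text
eef_pos: [0.5338, 0.0214, 0.0521]
contact_force: [-0.1, -0.1, 0.5]
eef_pos: [0.5338, 0.0215, 0.0511]
contact_force: [0.3, 0.7, 0.4]

eef_pos: [0.4922, -0.0915, 0.06]
contact_force: [0.5, 0.5, 0.4]
eef_pos: [0.4928, -0.0907, 0.0583]
contact_force: [0.8, -0.3, -0.5]
eef_pos: [0.4925, -0.0914, 0.0572]
contact_force: [-0.2, 0.1, -0.3]
eef_pos: [0.4922, -0.0919, 0.0561]
contact_force: [0.7, -0.6, 1.0]
eef_pos: [0.4922, -0.092, 0.055]
contact_force: [-1.2, 0.4, 0.4]
```

Cover 3's middle gave nothing down to 0.0511, so it's seated too. That leaves cover 4 as the unseated one, and pressing its end has to rock it.

```bash
for k in 1; do python3 -m handwheel '0 0 0.001 0;0 0 0.001 0' | grep -E 'eef|contact';python3 -m handwheel '0 0 0.001 0;0 0 0.001 0' | grep -E 'eef|contact'; python3 -m handwheel '0 0 0.001 0;0 0 0.001 0' | grep -E 'eef|contact';python3 -m handwheel '0 0 0.001 0;0 0 0.001 0' | grep -E 'eef|contact';python3 -m handwheel '0 0 0.001 0;0 0 0.001 0' | grep -E 'eef|contact'; done
```

```text
eef_pos: [0.4922, -0.0921, 0.0541]
contact_force: [0.3, 0.4, -0.0]
eef_pos: [0.4922, -0.092, 0.0531]
contact_force: [0.2, -0.1, -0.1]
eef_pos: [0.4922, -0.0921, 0.0521]
contact_force: [0.6, -0.1, 0.2]
eef_pos: [0.4923, -0.092, 0.0511]
contact_force: [0.3, 0.0, 0.6]
eef_pos: [0.4923, -0.092, 0.0505]
contact_force: [-2.8, -0.6, 6.0]
```

```bash
python3 -m handwheel '0 0 0.0005 0;0 0 0.0005 0' | grep -E 'clock|eef|contact'
python3 - <<'E'
from h import *
cv2.imwrite("pics/sc2.png",cv2.resize(optics.camera("scene")[160:260,220:420,::-1],None,fx=4,fy=4,interpolation=cv2.INTER_CUBIC))
E
```

```text
clock: 15.03
eef_pos: [0.4923, -0.092, 0.0503]
contact_force: [-1.7, 0.3, 9.0]
```

View pics/sc2.png

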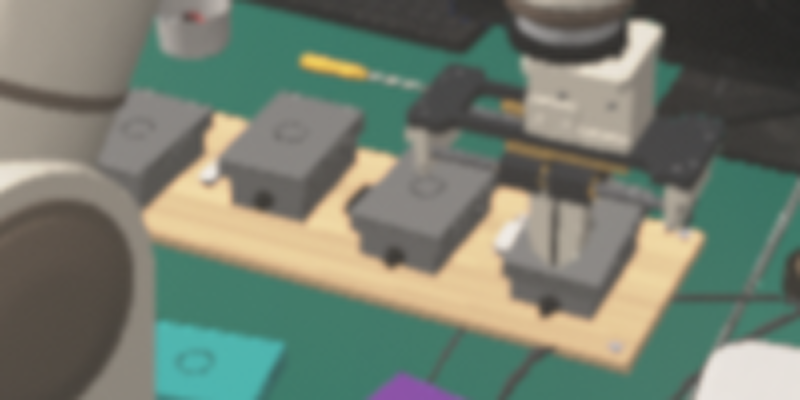

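Cover 4 under the fingertip at crop (555,265); a tilt isn't clear by eye. I compare its middle height with light force (<10 N).

```bash
python3 -m handwheel '0 0 -0.007 0;0 0 -0.014 0;-0.018 -0.001 -0.014 0;-0.037 -0.001 -0.014 0;-0.037 -0.001 -0.01 0;-0.037 -0.001 -0.008 0;-0.037 -0.001 -0.008 0' | grep -E 'eef|contact'; python3 -m handwheel '0 0 0.001 0;0 0 0.001 0;0 0 0.001 0' | grep -E 'eef|contact'; python3 -m handwheel '0 0 0.001 0;0 0 0.001 0;0 0 0.001 0' | grep -E 'eef|contact'
```

```text
eef_pos: [0.528, -0.093, 0.0571]
contact_force: [-0.8, -0.1, 0.3]
eef_pos: [0.5286, -0.0931, 0.0566]
contact_force: [-0.4, -1.4, -0.2]
eef_pos: [0.5292, -0.0931, 0.0557]
contact_force: [-0.4, 0.0, 0.6]
```

```bash
python3 -m handwheel '0 0 0.0005 0;0 0 0.0005 0;0 0 0.0005 0' | grep -E 'eef|contact'; python3 -m handwheel '0 0 0.0005 0;0 0 0.0005 0;0 0 0.0005 0' | grep -E 'eef|contact'; python3 -m handwheel '0 0 0.0005 0;0 0 0.0005 0;0 0 0.0005 0' | grep -E 'eef|contact'
```

```text
eef_pos: [0.5293, -0.093, 0.0552]
contact_force: [-0.1, 0.1, 0.7]
eef_pos: [0.5292, -0.093, 0.0546]
contact_force: [0.1, -0.7, -0.7]
eef_pos: [0.5293, -0.093, 0.0542]
contact_force: [0.8, 0.2, -0.3]
```

```bash
for k in 1; do python3 -m handwheel '0 0 0.0005 0;0 0 0.0005 0;0 0 0.0005 0' | grep -E 'eef|contact'; python3 -m handwheel '0 0 0.0005 0;0 0 0.0005 0;0 0 0.0005 0' | grep -E 'eef|contact'; python3 -m handwheel '0 0 0.001 0;0 0 0.001 0;0 0 0.001 0' | grep -E 'eef|contact'; python3 -m handwheel '0 0 0.001 0;0 0 0.001 0;0 0 0.001 0' | grep -E 'eef|contact'; done
```

```text
eef_pos: [0.5293, -0.0931, 0.0539]
contact_force: [-0.6, -0.1, 3.3]
eef_pos: [0.5294, -0.0931, 0.0539]
contact_force: [-2.2, 0.4, 8.2]
eef_pos: [0.5294, -0.0931, 0.0531]
contact_force: [-2.3, -0.3, 9.6]
eef_pos: [0.5294, -0.093, 0.0521]
contact_force: [-3.7, 1.0, 10.6]
```

Cover 4's middle stops at 0.0539 while its end sank to 0.0505, so it is the one that rocked. It's now going down at its middle, so I continue until it's home at about 0.048.

```bash
for k in 1; do python3 -m handwheel '0 0 0.001 0;0 0 0.001 0;0 0 0.002 0;0 0 0.002 0;0 0 0.002 0' | grep -E 'eef|contact'; python3 -m handwheel '0 0 0.001 0;0 0 0.001 0;0 0 0.002 0;0 0 0.002 0;0 0 0.002 0' | grep -E 'eef|contact'; python3 -m handwheel '0 0 0.001 0;0 0 0.001 0;0 0 0.001 0;0 0 0.001 0' | grep -E 'eef|contact'; done
```

```text
eef_pos: [0.5294, -0.0931, 0.0502]
contact_force: [-4.1, 0.8, 11.5]
eef_pos: [0.5294, -0.0931, 0.0482]
contact_force: [-4.2, 0.5, 11.5]
eef_pos: [0.5294, -0.093, 0.0478]
contact_force: [-6.0, 0.7, 17.7]
```

Firm stop at 0.0478, 6.1 mm below first contact. One hold and a look to confirm it lies flat before handing in.

```bash
python3 -m handwheel '0 0 0.0005 0;0 0 0.0005 0;0 0 0.0005 0;0 0 0.0005 0;0 0 0.0005 0;0 0 0.0005 0'
python3 - <<'E'
from h import *
cv2.imwrite("pics/sc3.png",cv2.resize(optics.camera("scene")[160:260,220:420,::-1],None,fx=4,fy=4,interpolation=cv2.INTER_CUBIC))
E
```

```text
clock: 19.58
eef_pos: [0.5294, -0.0931, 0.0478]
tcp_rot: [0.0, 1.0, -0.0, 0.0]
contact_force: [-7.1, 0.6, 21.7]
gripper_width: 0.0002
gripper_force: 11.0
```

View pics/sc3.png

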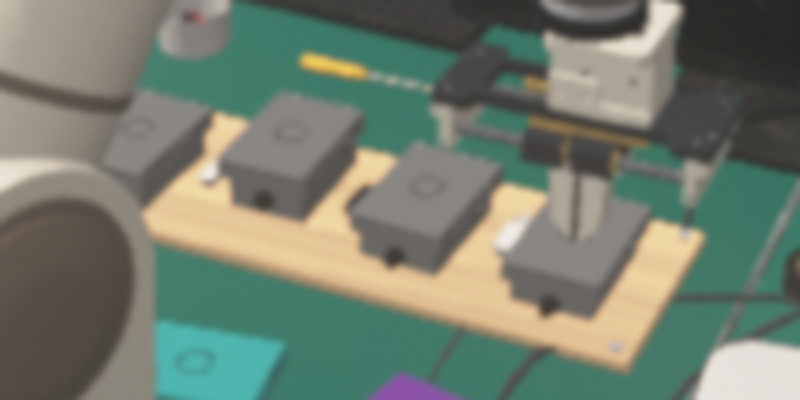

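The fingertip is holding cover 4 at its middle (crop (577,235)). The cover is lower and flat, and nothing else has moved.

```bash
python3 -c "from station import close_job; print(close_job())"
```

```text
the job is handed in; nothing more can be done
None
```

The right-hand cover (fourth from the left) was the unseated one: I rocked it at its end, pressed it down 6 mm at its middle until it was firm, and handed in with the fingertip still pressing at about 22 N.

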